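Let one set of three vials out of the gravity feeder

ROBOT

A 6-joint arm with a two-finger parallel gripper is mounted at the origin on a cart in front of the work surface, level with it; the furniture and walls round the work are solid. World frame = base frame: x ahead of the robot, y to its left, z up, the work surface at z = 0. Lengths are in mm, angles in rad, forces in N, time in s.
With the tool pointing down it reaches from about 400 to 925 mm from the base axis. Payload 12.5 kg.
Tool frame: the origin (TCP) lies at the very end of the fingers, on their centre line; the grasp point (between the pads) lies 19 mm behind it; y points along the fingers, z is the direction in which the jaws open and shut, and the axes are right-handed (so a half turn about y gives the same grasp; the last joint's range is limited). The gripper opens to 95 mm and grips with 3 to 60 N. Pads are 20 mm wide; open, the fingers measure 119 mm over their backs; the gripper's body (75 mm by 180 mm) begins 59 mm behind the grasp point.
Start: joints at [1.079, 0.491, 1.559, -0, 1.092, -0.106], TCP at [235.173, 579.086, 214.661] pointing down, gripper open.
Joint ranges: [-3.1, 3.1], [-0.84, 2.19], [0.05, 2.79], [-1.13, 4.28], [0.06, 2.93], [-2.69, 2.69]. Speed limits (rad/s): [2.22, 2.22, 2.79, 3.14, 3.14, 3.14].

INTERFACE

Orientations are given as [roll, pitch, yaw] about the fixed x, y, z axes, in that order (R = Rz(yaw) Ry(pitch) Rx(roll)).
In Python, from cell import env, optics gives the robot as it stands.
- The arm moves only by the tool drive_tool, never from a script. Its argument "steps" is a list of rows, each an object with "slide": the shift along the tool's x, y, z in m, a list of three; "dr": the turn, a rotation vector about the tool's x, y, z in rad, a list of three; "fingers": the finger opening in m, from 0 to 0.0951. A call has 1 to 5 rows; each row is the pose to reach, as a shift and turn from the pose commanded when the call began, along the tool's axes at that moment; what a row does not reach only later rows make up. A row lasts 1/12 s, in which the tool goes at most 41.7 mm and 7.16 degrees, less where a joint would pass 70% of its speed; a pose out of reach is approached as far as the arm can. A call with a gripper value outside its range is refused whole. The fingers move at their own pace and stop on an object; the grip force is fixed at half the most. Time passes only in rows, so rows that repeat a pose let the fingers close. It gives the time, the measured TCP pose, the force and the opening at its end, in the units of the state.
- env.state(): the state, without advancing time (a new reading comes with each control period).
- optics.read_camera(name): name is "side" or "top" or "wrist"; returns the picture (420x560x3 uint8, red, green, blue); there is no depth.
- optics.camera_model(name): a dict with "mtx" (3x3 intrinsics, pixels), "R" (3x3) and "t" (3): a world point X has camera coordinates R X + t. Camera axes: x right, y down, z forward; pixel columns grow to the right and rows downward; lengths in mm; the calibration is good to about 2 mm. A picture is of the moment at which its call begins: read the wrist's pose just before it. camera_model takes no time and is no camera call; for the wrist camera it gives the pose at the moment of the call.
- env.job_done(): hands the job in, once; it reports no verdict.
The state is a dict: "t": time; "joints": joint angles; "qvel": joint speeds; "tau": joint torques, N m; "eef_pos": TCP position; "tcp_rot": TCP orientation; "ft_force": force on the tool from outside, world axes, zero at the start; "moment": the same for the moment, N m; "opening": opening from 0.0 (shut) to 1.0 (fully open).
Only numpy, scipy, OpenCV 4.12 (cv2) and the standard library are available. Lean on these libraries where they do the work, as an engineer would, in place of code of your own. Each camera call takes 0.05 s, during which the arm holds its last target.

TASK

The vial feeder's catch tray was pulled out to be emptied: push it back between its guide arms until it sits home against the foot plate, under the chute's mouth. Then press the rocker's thumb plate all the way down with the fingertips, which lifts the gate bar at its other end, keep it down until the set of three vials has rolled into the tray, and let it spring back so that the last two vials close up behind the gate. One press only, do not touch the vials, pick nothing up, and leave the things standing around where they are.

Things in the scene. Friction and masses are not known exactly. Their poses are not given: they have to be found in the camera images.
- feeder: Fixed vial feeder of aluminium sheet: chute 66 mm wide, sloping down along its +y; x across, z up; origin on the bench. Foot plate (120 wide, 6 high) y -235..-21 mm: its front edge y = -21 stops the tray. Chute lip y -13, 18 mm high; chute back y -212, 100 mm high. Guide arms on the bench at x = +-(43..55), y to +149 mm, 10 mm high.
- rocker (a joint): Rocking lever over the chute: 0 = at rest (gate bar down, sprung), 0.40 rad = pressed to its stop. Gate bar at the downhill end, a thin retaining bar that drops behind the third vial, thumb plate at the raised rear end. Pressing takes about 2 N at first, 5 to 6 N at the stop; let go, it springs back. One full press frees three vials, which take up to 1.5 s to roll out.
- thumb_plate (a point): Centre of the top of the thumb plate: black ribbed rubber, 76 mm (feeder x) by 50 mm (feeder y), 145 mm above the bench. At rest it leans 0.2 rad toward the feeder's +y, at the stop 0.2 rad toward -y; there its centre is 33 mm lower and 26 mm farther to -y (an arc about point pivot), so a straight press down is best begun 10 to 15 mm to -y of the centre.
- pivot (a point): Middle of the rocker's hinge axis, 65 mm above the bench; the axis is the feeder's x (positive = rear end down, gate end up). The thumb plate's centre at rest is 70 mm to the feeder's -y of it and 80 mm above it.
- gate_bar (a point): Centre of the gate bar, a 6 mm rod in a white low-friction sleeve across the chute that stops the first vial; it rises about 20 mm when the rocker is fully pressed.
- tray: Loose white catch tray, 80 (x) by 124 mm (y), 0.2 kg, slides at 1 to 3 N, origin under its centre. Side walls 30 mm high, low inlet end at -y (toward the chute). Push its upright end wall at +y: outer face y = +62 mm, 39 mm high. Home, its origin is at x 0, y +41 mm in the feeder frame; it starts 45 to 80 mm farther out along feeder +y, between the guide arms (2 mm play a side).
- vial_1: Sample vial 1 of five counted from the gate, amber glass with white screw cap, 28 mm diameter and 61 mm long, 25 g, lying across the chute; origin at its centre.
- vial_2: Sample vial 2 of five counted from the gate, amber glass with white screw cap, 28 mm diameter and 61 mm long, 25 g, lying across the chute; origin at its centre.
- vial_3: Sample vial 3 of five counted from the gate, amber glass with white screw cap, 28 mm diameter and 61 mm long, 25 g, lying across the chute; origin at its centre.
- vial_4: Sample vial 4 of five counted from the gate, amber glass with white screw cap, 28 mm diameter and 61 mm long, 25 g, lying across the chute; origin at its centre.
- vial_5: Sample vial 5 of five counted from the gate, amber glass with white screw cap, 28 mm diameter and 61 mm long, 25 g, lying across the chute; origin at its centre.
- bottle: Bystander: small white reagent bottle, 47 mm across, 100 mm high; origin under its centre.
- wash_bottle: Bystander: white wash bottle with bent spout, 85 x 58 x 151 mm; origin under its centre.
- marker: Bystander: felt marker lying on the bench, 131 mm long; origin under its centre.
- dish: Bystander: covered culture dish, 93 mm across, 15 mm high; origin under its centre.
Not all that is in view belongs to the job. Leave any orange or pink look-alike of the tray alone.

How it is judged:
By the outcome, as a careful person would: the job done as asked, in the order asked, and still so for the second after the job is handed in, with the robot touching nothing.
It also fails if it takes over 58 s, if anything falls off the work surface, if the arm or the gripper's body presses on something with over 40 N, if the wrist force passes 120 N, or if a joint passes its speed limit or range.

## Working session

There is one attempt and no reset: what is moved stays moved. The work goes in short steps, Python scripts to look and compute and a tool call to move; the robot and the scene stay as the last step left them, time stands still between calls to the robot, and variables do not carry over. Pictures are saved under pics/ and viewed, and the job is handed in when it is done.

Besides the shell and the picture viewer there is one more tool, called after "Request:" as name([rows], argument=value, ...), one row to a line, values as JSON. drive_tool: Moves the arm, as the interface text tells. Its arguments: {"type":"object","properties":{"steps":{"type":"array","items":{"type":"object","properties":{"slide":{"type":"array","items":{"type":"number"}},"dr":{"type":"array","items":{"type":"number"}},"fingers":{"type":"number"}}}}},"required":["steps"]}

```bash
ls; mkdir -p pics; python3 - <<'E'
from cell import env, optics
import cv2
s=env.state()
for k in ("t","joints","eef_pos","tcp_rot","ft_force","opening"): print(k,s[k])
for n in ("side","top","wrist"):
    m=optics.camera_model(n); print(n,m)
    cv2.imwrite(f"pics/{n}0.png",cv2.cvtColor(optics.read_camera(n),cv2.COLOR_RGB2BGR))
E
```

```text
pics
t 0.0
joints [ 1.07938029e+00  4.91551525e-01  1.55948618e+00  2.12888865e-06
  1.09170005e+00 -1.05599919e-01]
eef_pos [235.0510204  578.8333797  214.05409477]
tcp_rot [-1.57193485e+00  1.22575738e-04 -3.85817166e-01]
ft_force [-0.59993824 -0.22275257 -0.30169668]
opening 1.0002837444200294
side {'mtx': array([[440.44058957,   0.        , 274.96305035],
       [  0.        , 440.44058957, 213.27485327],
       [  0.        ,   0.        ,   1.        ]]), 'R': array([[ 0.94424816, -0.32900508, -0.01229136],
       [-0.17190329, -0.46083652, -0.8706773 ],
       [ 0.28079294,  0.82424836, -0.49170109]]), 't': array([-525.3187098 ,  191.6290222 , 1065.86637398])}
top {'mtx': array([[535.10484493,   0.        , 271.26476703],
       [  0.        , 535.10484493, 200.29990531],
       [  0.        ,   0.        ,   1.        ]]), 'R': array([[-1.93567089e-02, -9.99812326e-01, -7.94342487e-04],
       [-9.86456624e-01,  1.92275538e-02, -1.62891470e-01],
       [ 1.62876173e-01, -2.36945836e-03, -9.86643673e-01]]), 't': array([  33.66879994,  572.76936499, 1244.03545385])}
wrist {'mtx': array([[299.28824498,   0.        , 273.76361514],
       [  0.        , 299.28824498, 208.87993073],
       [  0.        ,   0.        ,   1.        ]]), 'R': array([[ 0.37653809,  0.92639952, -0.0017326 ],
       [ 0.90134849, -0.36592273,  0.23167102],
       [ 0.21398593, -0.08879464, -0.97279265]]), 't': array([-624.38659552,  -24.79736247,  390.9781228 ])}
```

View pics/side0.png

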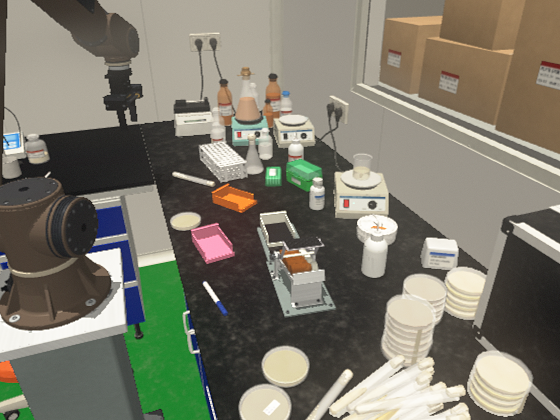

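View pics/top0.png

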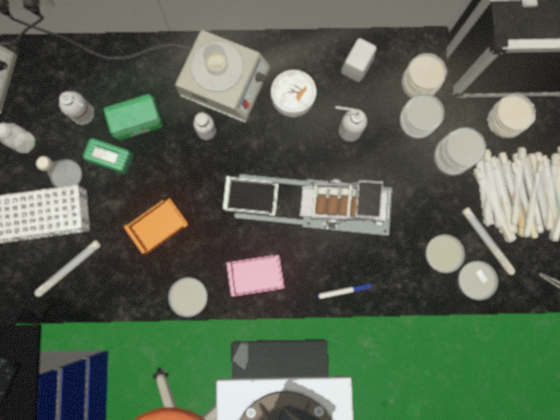

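View pics/wrist0.png

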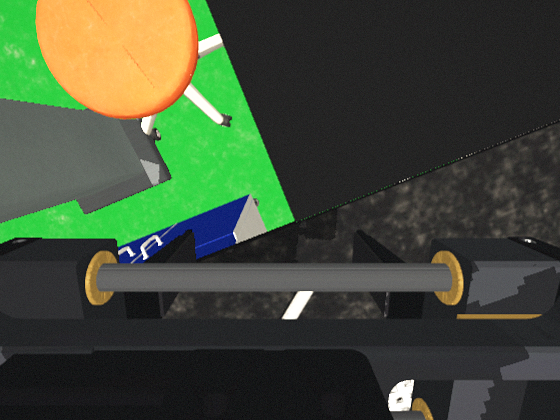

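```bash
python3 - <<'E'
import cv2
a=cv2.imread("pics/top0.png"); cv2.imwrite("pics/topcrop.png",cv2.resize(a[160:250,210:405],None,fx=4,fy=4,interpolation=cv2.INTER_CUBIC))
a=cv2.imread("pics/side0.png"); cv2.imwrite("pics/sidecrop.png",cv2.resize(a[200:325,240:350],None,fx=4.7,fy=4.7,interpolation=cv2.INTER_CUBIC))
E
```

```text
(no output)
```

View pics/topcrop.png

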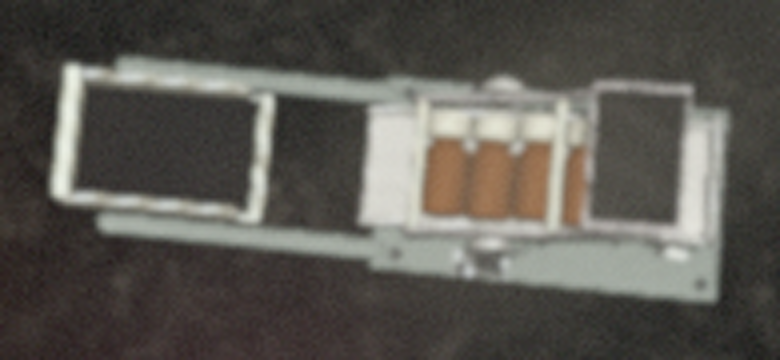

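View pics/sidecrop.png

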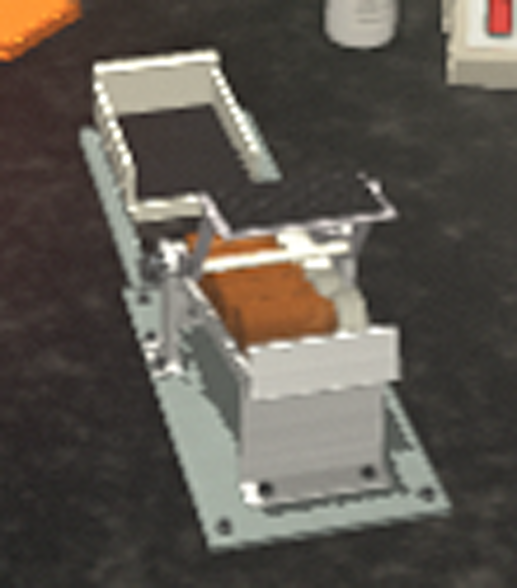

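```bash
cat > h.py <<'E'
import numpy as np
from cell import env, optics
def ray(n,u,v,m=None):
    m=m or optics.camera_model(n); R=m["R"];c=-R.T@m["t"]
    d=R.T@np.linalg.inv(m["mtx"])@[u,v,1]; return c,d
def onz(n,u,v,z,m=None):
    c,d=ray(n,u,v,m); return c+d*(z-c[2])/d[2]
def proj(n,X,m=None):
    m=m or optics.camera_model(n); p=m["mtx"]@(m["R"]@np.asarray(X,float)+m["t"]); return p[:2]/p[2]
E
python3 - <<'E'
from h import *
F=[];W=[]
def p(cx,cy,z,name,f=None):
    X=onz("top",210+(cx+.5)/4-.5,160+(cy+.5)/4-.5,z); print(name,X.round(1))
    if f: F.append(f);W.append(X[:2])
p(717,300,6,"rear-",(-60,-235)); p(728,110,6,"rear+",(60,-235)); p(372,268,6,"front-",(-60,-21)); p(388,80,6,"front+",(60,-21))
p(98,215,10,"arm-",(-55,149));p(118,58,10,"arm+",(55,149))
F=np.array(F,float);W=np.array(W)
fc,wc=F.mean(0),W.mean(0);H=(F-fc).T@(W-wc);U,S,V=np.linalg.svd(H);R=V.T@U.T
o=wc-R@fc;print("origin",o,"yaw",np.arctan2(R[1,0],R[0,0]));print((W-(F@R.T+o)).round(1))
T=lambda x:(R.T@(np.array(x)[:2]-o)).round(1)
for c in [(68,65),(52,197),(258,220),(272,95)]:
    print("tray",c,T(onz("top",210+c[0]/4,160+c[1]/4,39 if c[0]<100 else 30)))
for c in [(598,82),(690,88),(683,236),(586,232)]:
    X=onz("top",210+c[0]/4,160+c[1]/4,145);print("plate",X.round(1),T(X))
for n,f in dict(plate=(0,-0,0)).items(): pass
np.savez("fr.npz",R=R,o=o)
E
```

```text
rear- [ 488.7 -265.6    6. ]
rear+ [ 607.6 -279.     6. ]
front- [512.7 -53.7   6. ]
front+ [630.9 -67.2   6. ]
arm- [548.4 114.9  10. ]
arm+ [647.4 101.6  10. ]
origin [577.16516713 -39.46747364] yaw -0.12793850661987363
[[ 1.1 -0.7]
 [ 0.9  1.2]
 [-2.3 -1.1]
 [-3.1  0.8]
 [ 6.8 -0.4]
 [-3.3  0.3]]
tray (68, 65) [ 37.1 175.3]
tray (52, 197) [-44.9 175. ]
tray (258, 220) [-44.1  49.6]
tray (272, 95) [33.8 49.3]
plate [ 598.2 -175.7  145. ] [  38.3 -132.5]
plate [ 593.8 -227.1  145. ] [  40.4 -183.9]
plate [ 510.5 -218.8  145. ] [ -43.3 -186.3]
plate [ 513.7 -165.2  145. ] [ -46.9 -132.8]
```

```bash
python3 - <<'E'
from h import *
F=[];W=[]
def p(cx,cy,z,name,f=None):
    X=onz("top",210+(cx+.5)/4-.5,160+(cy+.5)/4-.5,z)
    F.append(f);W.append(X[:2])
p(717,300,6,"rear-",(-60,-235)); p(728,110,6,"rear+",(60,-235)); p(372,268,6,"front-",(-60,-21)); p(388,80,6,"front+",(60,-21))
p(100,231,10,"arm-",(-55,149));p(118,58,10,"arm+",(55,149))
F=np.array(F,float);W=np.array(W)
fc,wc=F.mean(0),W.mean(0);H=(F-fc).T@(W-wc);U,S,V=np.linalg.svd(H);R=V.T@U.T
o=wc-R@fc;print("origin",o,"yaw",np.arctan2(R[1,0],R[0,0]));print((W-(F@R.T+o)).round(1))
T=lambda x:(R.T@(np.array(x)[:2]-o)).round(1)
for c in [(68,65),(52,197),(258,220),(272,95)]:
    print("tray",c,T(onz("top",210+c[0]/4,160+c[1]/4,39 if c[0]<100 else 30)))
for c in [(598,82),(690,88),(683,236),(586,232)]:
    X=onz("top",210+c[0]/4,160+c[1]/4,145);print("plate",X.round(1),T(X))
np.savez("fr.npz",R=R,o=o)
for f in [(0,175),(0,220),(0,103),(0,-160),(0,-172)]: print(f,R@f+o)
# side check
for f,z in [((-60,-235),6),((60,-235),6),((0,-158),145),((40,175),39),((-40,175),39)]:
    print(f,z,proj("side",[*(R@f+o),z]).round(1))
m=optics.camera_model("wrist")
print(env.state()["joints"])
E
```

```text
origin [575.09061164 -39.60973667] yaw -0.11640256386249516
[[ 0.5  0.4]
 [ 0.2  0.9]
 [-0.4 -0.2]
 [-1.4  0.3]
 [ 0.7 -1. ]
 [ 0.4 -0.4]]
tray (68, 65) [ 41.2 175.2]
tray (52, 197) [-40.8 175.8]
tray (258, 220) [-41.5  50.5]
tray (272, 95) [36.4 49.3]
plate [ 598.2 -175.7  145. ] [  38.8 -132.5]
plate [ 593.8 -227.1  145. ] [  40.4 -184. ]
plate [ 510.5 -218.8  145. ] [ -43.4 -185.4]
plate [ 513.7 -165.2  145. ] [ -46.4 -131.8]
(0, 175) [595.41508971 134.20601518]
(0, 220) [600.64138407 178.90149423]
(0, 103) [587.05301873  62.69324871]
(0, -160) [ 556.50823168 -198.5269955 ]
(0, -172) [ 555.11455319 -210.44578991]
(-60, -235) 6 [285.3 314.4]
(60, -235) 6 [336.6 306. ]
(0, -158) 145 [303.1 240.1]
(40, 175) 39 [285.3 209.6]
(-40, 175) 39 [259.3 212.7]
[ 1.07936521e+00  4.91416436e-01  1.55928839e+00 -1.06600906e-05
  1.09168534e+00 -1.05585930e-01]
```

```bash
python3 - <<'E'
from h import *
d=np.load("fr.npz");R,o=d["R"],d["o"]
T=lambda x:(R.T@(np.array(x)[:2]-o)).round(1)
for nm,u,v,z in [("bottle cap",202,119,100),("bottle base",208,139,0),("wash",352,124,120),("orange c",187,212,15),("orange b",178,202,15)]:
    X=onz("top",u,v,z);print(nm,X.round(1),T(X))
for n,u,v,z in [("bottle cap",317,180,100),("bottle base",317,207,0),("wash base",374,274,0)]:
    X=onz("side",u,v,z);print(n,X.round(1),T(X))
E
```

```text
bottle cap [763.2 183.1 100. ] [160.9 243.1]
bottle base [742.6 180.7   0. ] [140.8 238.2]
wash [ 737.7 -168.8  120. ] [ 176.5 -109.4]
orange c [553.4 230.7  15. ] [-52.9 265.9]
orange b [578.8 253.1  15. ] [-30.3 291.1]
bottle cap [755.1 169.6 100. ] [154.4 228.7]
bottle base [761.6 175.8   0. ] [160.2 235.6]
wash base [ 752.5 -198.1    0. ] [ 194.7 -136.8]
```

```bash
cat >> h.py <<'E'
from scipy.spatial.transform import Rotation as Ro
_d=np.load("fr.npz");FR,FO=_d["R"],_d["o"]
def F2W(x,y,z): return np.array([*(FR@[x,y]+FO),z])
def W2F(X): return np.array([*(FR.T@(np.array(X)[:2]-FO)),X[2]])
def plan(fx,fy,z,yaw=-1.687):
    s=env.state();Rt=Ro.from_euler("xyz",s["tcp_rot"]);P=np.array(s["eef_pos"])
    sl=Rt.inv().apply(F2W(fx,fy,z)-P)/1000
    dr=(Rt.inv()*Ro.from_euler("xyz",[-np.pi/2,0,yaw])).as_rotvec()
    print("t",round(s["t"],2),"at F",W2F(P).round(1),"rpy",np.round(s["tcp_rot"],3),"f",np.round(s["ft_force"],1),"slide",sl.round(4),"dr",dr.round(3))
E
python3 -c "
from h import *
plan(0,210,180)"
```

```text
t 0.15 at F [-409.5  574.9  214.2] rpy [-1.572  0.    -0.386] f [ 0.1 -0.1  0.3] slide [ 0.4919  0.0344 -0.2427] dr [1.000e-03 1.301e+00 0.000e+00]
```

Request:
drive_tool([
  {"slide": [0.18,0.01,-0.09],"dr": [0,0.45,0],"fingers": 0.04},
  {"slide": [0.18,0.01,-0.09],"dr": [0,0.45,0],"fingers": 0.04},
  {"slide": [0.18,0.01,-0.09],"dr": [0,0.45,0],"fingers": 0.04},
  {"slide": [0.18,0.01,-0.09],"dr": [0,0.45,0],"fingers": 0.04},
  {"slide": [0.18,0.01,-0.09],"dr": [0,0.45,0],"fingers": 0.04},
])

```text
t: 0.57
eef_pos: [369.2, 425.9, 204.4]
tcp_rot: [-1.571, -0.0, -0.841]
ft_force: [1.0, 1.6, -0.7]
opening: 0.705
```

```bash
python3 -c "
from h import *
plan(0,210,180)"
```

```text
t 0.57 at F [-258.5  438.5  204.4] rpy [-1.571 -0.    -0.841] f [ 1.   1.6 -0.7] slide [3.45e-01 2.45e-02 3.00e-04] dr [0.    0.846 0.   ]
```

Request:
drive_tool([
  {"slide": [0.18,0.01,0],"dr": [0,0.45,0],"fingers": 0.04},
  {"slide": [0.18,0.01,0],"dr": [0,0.45,0],"fingers": 0.04},
  {"slide": [0.18,0.01,0],"dr": [0,0.45,0],"fingers": 0.04},
  {"slide": [0.18,0.01,0],"dr": [0,0.45,0],"fingers": 0.04},
  {"slide": [0.18,0.01,0],"dr": [0,0.45,0],"fingers": 0.04},
])

```text
t: 0.98
eef_pos: [491.6, 290.9, 194.2]
tcp_rot: [-1.571, -0.001, -1.293]
ft_force: [0.2, -0.1, -0.9]
opening: 0.431
```

```bash
python3 -c "
from h import *
plan(0,210,180)"
```

```text
t 0.98 at F [-121.3  318.5  194.2] rpy [-1.571e+00 -1.000e-03 -1.293e+00] f [ 0.2 -0.1 -0.9] slide [0.1468 0.0143 0.0704] dr [-0.     0.394  0.001]
```

Request:
drive_tool([
  {"slide": [0.147,0.014,0.07],"dr": [0,0.394,0],"fingers": 0.04},
  {"slide": [0.147,0.014,0.07],"dr": [0,0.394,0],"fingers": 0.04},
  {"slide": [0.147,0.014,0.07],"dr": [0,0.394,0],"fingers": 0.04},
  {"slide": [0.147,0.014,0.07],"dr": [0,0.394,0],"fingers": 0.04},
  {"slide": [0.147,0.014,0.07],"dr": [0,0.394,0],"fingers": 0.04},
])

```text
t: 1.4
eef_pos: [600.7, 168.6, 179.5]
tcp_rot: [-1.57, -0.001, -1.685]
ft_force: [-0.6, 0.6, 0.1]
opening: 0.418
```

```bash
python3 - <<'E'
from h import *
import cv2
plan(0,210,18)
cv2.imwrite("pics/top1.png",cv2.cvtColor(optics.read_camera("top"),cv2.COLOR_RGB2BGR))
cv2.imwrite("pics/wrist1.png",cv2.cvtColor(optics.read_camera("wrist"),cv2.COLOR_RGB2BGR))
E
```

```text
t 1.4 at F [  1.2 209.8 179.5] rpy [-1.570e+00 -1.000e-03 -1.685e+00] f [-0.6  0.6  0.1] slide [-0.0004  0.1615 -0.0013] dr [-0.     0.002  0.001]
```

View pics/wrist1.png

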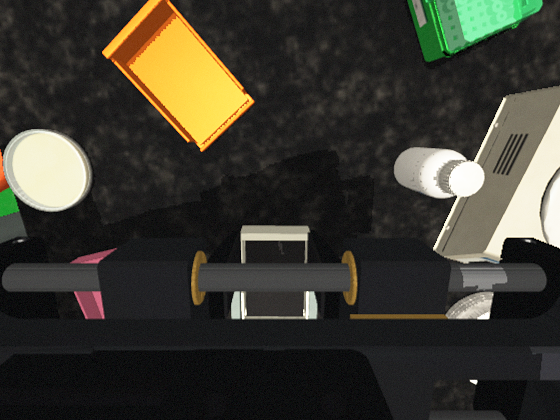

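The wrist view shows the white tray centred between the fingers, with the outer edge of its end wall at about rows 226-228, cols 243-308. The look-alikes are the pink tray at (95,285) and the orange one at (180,80), both set aside. I'll cross-check the wall position from this view.

```bash
python3 - <<'E'
from h import *
for u,v in [(243,227),(308,227)]: print(W2F(onz("wrist",u,v,39)).round(1))
E
```

```text
[-37.4 183.   39. ]
[ 33.3 183.5  39. ]
```

Request:
drive_tool([
  {"slide": [0,0.12,-0.001],"fingers": 0.04},
  {"slide": [0,0.12,-0.001],"fingers": 0.04},
  {"slide": [0,0.12,-0.001],"fingers": 0.04},
  {"slide": [0,0.12,-0.001],"fingers": 0.04},
  {"slide": [0,0.12,-0.001],"fingers": 0.04},
])

```text
invalid input
```

```bash
python3 - <<'E'
from h import *
plan(0,210,16)
E
```

```text
t 1.5 at F [ -2.3 212.9 179.9] rpy [-1.572 -0.    -1.681] f [-0.4 -0.3 -0.5] slide [0.0029 0.1639 0.0025] dr [0.001 0.006 0.   ]
```

Request:
drive_tool([
  {"slide": [0,0.12,0],"dr": [0,0,0],"fingers": 0.04},
  {"slide": [0,0.12,0],"dr": [0,0,0],"fingers": 0.04},
  {"slide": [0,0.12,0],"dr": [0,0,0],"fingers": 0.04},
  {"slide": [0,0.12,0],"dr": [0,0,0],"fingers": 0.04},
  {"slide": [0,0.12,0],"dr": [0,0,0],"fingers": 0.04},
])

```text
t: 1.92
eef_pos: [596.1, 174.1, 60.1]
tcp_rot: [-1.574, -0.001, -1.678]
ft_force: [0.9, 0.7, 0.4]
opening: 0.423
```

```bash
python3 - <<'E'
from h import *
plan(0,210,16)
E
```

```text
t 1.92 at F [ -4.  214.7  60.1] rpy [-1.574e+00 -1.000e-03 -1.678e+00] f [0.9 0.7 0.4] slide [0.0047 0.0441 0.004 ] dr [0.003 0.009 0.001]
```

Request:
drive_tool([
  {"slide": [0,0.022,0.003],"dr": [0,0,0],"fingers": 0.04},
  {"slide": [0,0.044,0.003],"dr": [0,0.007,0],"fingers": 0.04},
  {"slide": [0,0.044,0.003],"dr": [0,0.007,0],"fingers": 0.04},
  {"slide": [0,0.044,0.003],"dr": [0,0.007,0],"fingers": 0.04},
])

```text
t: 2.25
eef_pos: [600.7, 173.4, 18.7]
tcp_rot: [-1.57, 0.001, -1.686]
ft_force: [0.5, 0.3, -0.3]
opening: 0.422
```

```bash
python3 - <<'E'
from h import *
import cv2
plan(0,113,16)
cv2.imwrite("pics/side2.png",cv2.resize(cv2.cvtColor(optics.read_camera("side"),cv2.COLOR_RGB2BGR)[130:330,200:360],None,fx=3,fy=3))
E
```

```text
t 2.25 at F [  0.7 214.6  18.7] rpy [-1.570e+00  1.000e-03 -1.686e+00] f [ 0.5  0.3 -0.3] slide [ 0.1016  0.0026 -0.0009] dr [-0.001  0.001 -0.001]
```

View pics/side2.png

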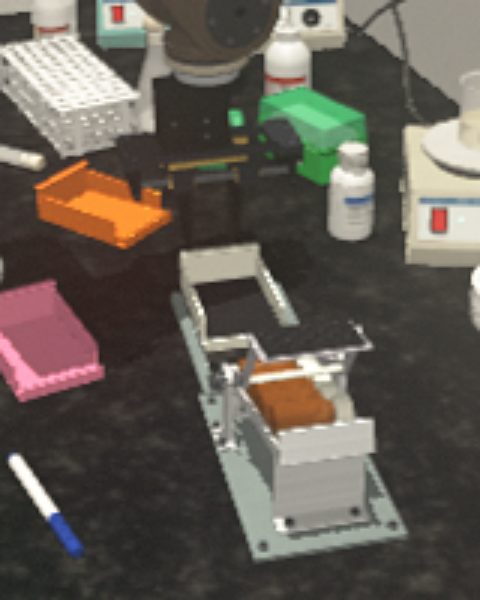

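The side view shows the fingers standing clear behind the tray's end wall. Both bystanders near the gripper are clear too. Next I push along tool +x.

Request:
drive_tool([
  {"slide": [0.012,0,0],"dr": [0,0,0],"fingers": 0.04},
  {"slide": [0.024,0,0],"dr": [0,0,0],"fingers": 0.04},
  {"slide": [0.034,0,0],"dr": [0,0,0],"fingers": 0.04},
  {"slide": [0.042,0,0],"dr": [0,0,0],"fingers": 0.04},
  {"slide": [0.05,0,0],"dr": [0,0,0],"fingers": 0.04},
])

```text
t: 2.72
eef_pos: [594.7, 121.8, 17.2]
tcp_rot: [-1.57, 0.0, -1.688]
ft_force: [-0.2, 0.7, 2.2]
opening: 0.422
```

Request:
drive_tool([
  {"slide": [0.008,0,0],"dr": [0,0,0],"fingers": 0.04},
  {"slide": [0.016,0,0],"dr": [0,0,0],"fingers": 0.04},
  {"slide": [0.024,0,0],"dr": [0,0,0],"fingers": 0.04},
  {"slide": [0.032,0,0],"dr": [0,0,0],"fingers": 0.04},
  {"slide": [0.038,0,0],"dr": [0,0,0],"fingers": 0.04},
])

```text
t: 3.13
eef_pos: [590.0, 84.4, 16.6]
tcp_rot: [-1.571, 0.0, -1.687]
ft_force: [-0.3, 1.7, 1.0]
opening: 0.423
```

```bash
python3 - <<'E'
from h import *
import cv2
plan(0,113,16)
cv2.imwrite("pics/top3.png",cv2.resize(cv2.cvtColor(optics.read_camera("top"),cv2.COLOR_RGB2BGR)[160:250,210:405],None,fx=4,fy=4,interpolation=cv2.INTER_CUBIC))
E
```

```text
t 3.13 at F [  0.4 124.9  16.6] rpy [-1.571  0.    -1.687] f [-0.3  1.7  1. ] slide [ 0.0119  0.0006 -0.0004] dr [ 0. -0. -0.]
```

View pics/top3.png

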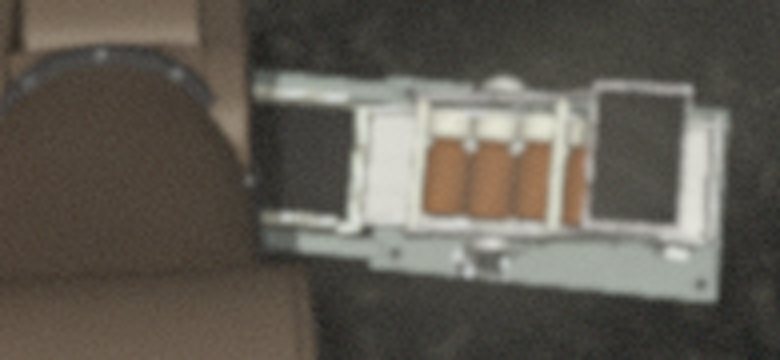

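The tray's inlet edge (crop ~355,165) is now just short of the chute lip. I push on in small steps and watch the force.

Request:
drive_tool([
  {"slide": [0.002,0,0],"dr": [0,0,0],"fingers": 0.04},
  {"slide": [0.004,0,0],"dr": [0,0,0],"fingers": 0.04},
  {"slide": [0.006,0,0],"dr": [0,0,0],"fingers": 0.04},
  {"slide": [0.008,0,0],"dr": [0,0,0],"fingers": 0.04},
])

```text
t: 3.52
eef_pos: [589.1, 77.5, 16.5]
tcp_rot: [-1.571, 0.0, -1.686]
ft_force: [-0.2, 1.3, 0.0]
opening: 0.422
```

Request:
drive_tool([
  {"slide": [0.0015,0,0],"dr": [0,0,0],"fingers": 0.04},
  {"slide": [0.003,0,0],"dr": [0,0,0],"fingers": 0.04},
])

```text
t: 3.68
eef_pos: [589.4, 75.0, 16.8]
tcp_rot: [-1.569, 0.001, -1.687]
ft_force: [3.8, 16.3, 3.0]
opening: 0.426
```

The force jumped to 16 N at feeder y ≈ 115, where home is expected at about 113 including finger half-width. I back off and check.

Request:
drive_tool([
  {"slide": [-0.01,0,0],"dr": [0,0,0],"fingers": 0.04},
  {"slide": [-0.03,0,0],"dr": [0,0,0],"fingers": 0.02},
  {"slide": [-0.04,-0.04,0],"dr": [0,0,0],"fingers": 0.0},
  {"slide": [-0.04,-0.08,0],"dr": [0,0,0],"fingers": 0.0},
  {"slide": [-0.04,-0.12,0],"dr": [0,0,0],"fingers": 0.0},
])

```text
t: 4.1
eef_pos: [592.8, 115.2, 137.5]
tcp_rot: [-1.573, -0.001, -1.685]
ft_force: [1.2, 0.5, 0.9]
opening: 0.197
```

Request:
drive_tool([
  {"slide": [-0.09,-0.06,0],"dr": [0,0,0],"fingers": 0.0},
  {"slide": [-0.09,-0.09,0],"dr": [0,0,0],"fingers": 0.0},
  {"slide": [-0.09,-0.09,0],"dr": [0,0,0],"fingers": 0.0},
  {"slide": [-0.09,-0.09,0],"dr": [0,0,0],"fingers": 0.0},
])

```text
t: 4.43
eef_pos: [605.4, 207.9, 232.7]
tcp_rot: [-1.563, 0.003, -1.684]
ft_force: [1.2, 0.0, 0.3]
opening: 0.009
```

```bash
python3 - <<'E'
from h import *
import cv2
plan(0,113,16)
cv2.imwrite("pics/top4.png",cv2.resize(cv2.cvtColor(optics.read_camera("top"),cv2.COLOR_RGB2BGR)[160:250,210:405],None,fx=4,fy=4,interpolation=cv2.INTER_CUBIC))
cv2.imwrite("pics/side4.png",cv2.resize(cv2.cvtColor(optics.read_camera("side"),cv2.COLOR_RGB2BGR)[200:325,240:350],None,fx=4.7,fy=4.7,interpolation=cv2.INTER_CUBIC))
E
```

```text
t 4.43 at F [  1.3 249.4 232.7] rpy [-1.563  0.003 -1.684] f [1.2 0.  0.3] slide [ 0.1371  0.2162 -0.0035] dr [-0.008  0.003 -0.003]
```

View pics/top4.png

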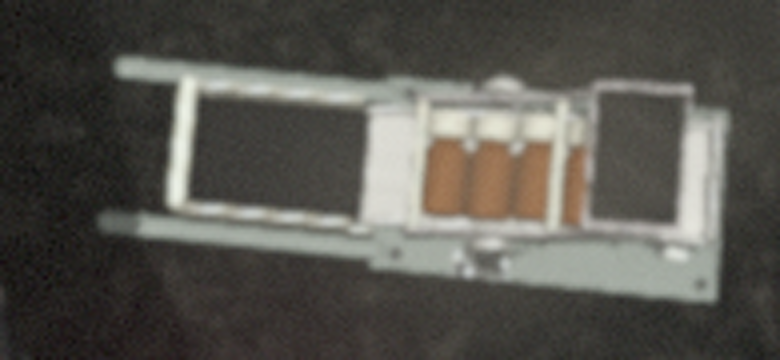

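View pics/side4.png

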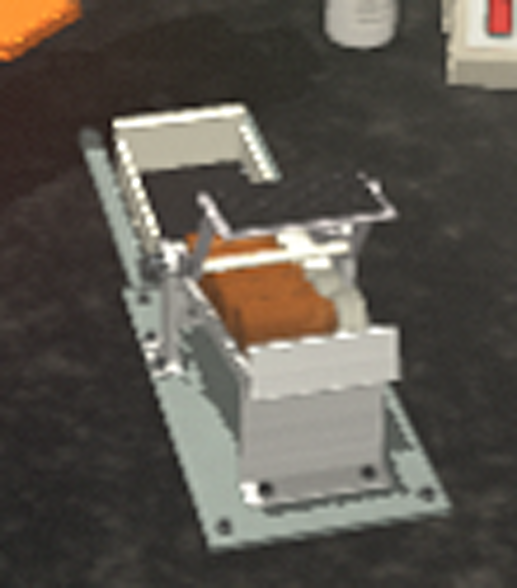

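```bash
python3 - <<'E'
from h import *
for c in [(180,78),(167,207)]: print(W2F(onz("top",210+c[0]/4,160+c[1]/4,39)).round(1))
plan(0,-171,215)
E
```

```text
[ 39.8 106.2  39. ]
[-40.2 105.9  39. ]
t 4.53 at F [2.000e-01 2.462e+02 2.277e+02] rpy [-1.569e+00  1.000e-03 -1.685e+00] f [-0.9 -0.9 -0.1] slide [ 0.4172  0.0125 -0.0013] dr [-0.002  0.002 -0.001]
```

The wall measures y ≈ 106 against 103 expected. That is near the measurement error, but I'll re-push to be sure it is seated.

Request:
drive_tool([
  {"slide": [0.04,0.02,0],"dr": [0,0,0],"fingers": 0.04},
  {"slide": [0.08,0.06,0],"dr": [0,0,0],"fingers": 0.04},
  {"slide": [0.111,0.1,0],"dr": [0,0,0],"fingers": 0.04},
  {"slide": [0.111,0.14,0],"dr": [0,0,0],"fingers": 0.04},
  {"slide": [0.111,0.18,0],"dr": [0,0,0],"fingers": 0.04},
])

```text
t: 4.95
eef_pos: [590.0, 92.1, 63.4]
tcp_rot: [-1.572, -0.0, -1.69]
ft_force: [0.8, -0.4, -0.5]
opening: 0.298
```

```bash
python3 - <<'E'
from h import *
plan(0,120,16)
E
```

```text
t 4.95 at F [ -0.5 132.5  63.4] rpy [-1.572 -0.    -1.69 ] f [ 0.8 -0.4 -0.5] slide [0.0125 0.0474 0.0005] dr [ 0.001 -0.003  0.   ]
```

Request:
drive_tool([
  {"slide": [0.0,0.03,0],"dr": [0,0,0],"fingers": 0.04},
  {"slide": [0.0,0.046,0],"dr": [0,0,0],"fingers": 0.04},
  {"slide": [0.006,0.046,0],"dr": [0,0,0],"fingers": 0.04},
  {"slide": [0.012,0.046,0],"dr": [0,0,0],"fingers": 0.04},
  {"slide": [0.0145,0.046,0],"dr": [0,0,0],"fingers": 0.04},
])

```text
t: 5.37
eef_pos: [589.5, 79.4, 20.0]
tcp_rot: [-1.571, -0.0, -1.687]
ft_force: [1.5, 0.3, 0.2]
opening: 0.419
```

Request:
drive_tool([
  {"slide": [0.0015,0,0],"dr": [0,0,0],"fingers": 0.04},
  {"slide": [0.003,0,0],"dr": [0,0,0],"fingers": 0.04},
])

```text
t: 5.53
eef_pos: [589.7, 77.3, 20.8]
tcp_rot: [-1.569, 0.0, -1.687]
ft_force: [-0.1, -0.8, 0.7]
opening: 0.419
```

Request:
drive_tool([
  {"slide": [0.0015,0,0],"dr": [0,0,0],"fingers": 0.04},
  {"slide": [0.003,0,0],"dr": [0,0,0],"fingers": 0.04},
])

```text
t: 5.7
eef_pos: [589.3, 75.1, 20.3]
tcp_rot: [-1.569, 0.001, -1.687]
ft_force: [2.0, 13.6, 3.0]
opening: 0.423
```

Request:
drive_tool([
  {"slide": [0.0008,0,0],"dr": [0,0,0],"fingers": 0.04},
  {"slide": [0.0008,0,0],"dr": [0,0,0],"fingers": 0.04},
])

```text
t: 5.87
eef_pos: [589.4, 75.2, 20.3]
tcp_rot: [-1.569, 0.002, -1.687]
ft_force: [0.8, 10.1, 3.7]
opening: 0.422
```

Both pushes hit the same hard stop (world y 75.1, sustained 10–16 N, against 1–3 N sliding), so the tray is home. Next: retreat, rise and go over the thumb plate with the fingers shut.

Request:
drive_tool([
  {"slide": [-0.01,0,0],"dr": [0,0,0],"fingers": 0.04},
  {"slide": [-0.03,0,0],"dr": [0,0,0],"fingers": 0.0},
  {"slide": [-0.03,-0.04,0],"dr": [0,0,0],"fingers": 0.0},
  {"slide": [-0.03,-0.08,0],"dr": [0,0,0],"fingers": 0.0},
  {"slide": [-0.03,-0.12,0],"dr": [0,0,0],"fingers": 0.0},
])

```text
t: 6.28
eef_pos: [591.7, 104.5, 140.6]
tcp_rot: [-1.572, -0.0, -1.686]
ft_force: [0.7, 1.1, 0.4]
opening: 0.197
```

Request:
drive_tool([
  {"slide": [0,-0.04,0],"dr": [0,0,0],"fingers": 0.0},
  {"slide": [0,-0.08,0],"dr": [0,0,0],"fingers": 0.0},
  {"slide": [0.04,-0.08,0],"dr": [0,0,0],"fingers": 0.0},
  {"slide": [0.08,-0.08,0],"dr": [0,0,0],"fingers": 0.0},
  {"slide": [0.12,-0.08,0],"dr": [0,0,0],"fingers": 0.0},
])

```text
t: 6.7
eef_pos: [578.0, -15.9, 220.6]
tcp_rot: [-1.569, -0.0, -1.685]
ft_force: [1.2, -0.2, -0.1]
opening: 0.007
```

```bash
python3 - <<'E'
from h import *
plan(-1,-171,180)
E
```

```text
t 6.7 at F [2.000e-01 2.390e+01 2.206e+02] rpy [-1.569 -0.    -1.685] f [ 1.2 -0.2 -0.1] slide [ 0.1949  0.0406 -0.0018] dr [-0.002  0.002  0.   ]
```

Request:
drive_tool([
  {"slide": [0.04,0,-0.001],"dr": [0,0,0],"fingers": 0.0},
  {"slide": [0.08,0,-0.001],"dr": [0,0,0],"fingers": 0.0},
  {"slide": [0.12,0,-0.001],"dr": [0,0,0],"fingers": 0.0},
  {"slide": [0.16,0,-0.001],"dr": [0,0,0],"fingers": 0.0},
  {"slide": [0.195,0.02,-0.001],"dr": [0,0,0],"fingers": 0.0},
])

```text
t: 7.12
eef_pos: [555.6, -211.7, 202.6]
tcp_rot: [-1.565, -0.002, -1.687]
ft_force: [0.7, 1.3, 0.7]
opening: 0.003
```

Request:
drive_tool([
  {"slide": [0,0,0],"dr": [0,0,0],"fingers": 0.0},
  {"slide": [0,0.015,0],"dr": [0,0,0],"fingers": 0.0},
  {"slide": [0,0.02,0],"dr": [0,0,0],"fingers": 0.0},
])

```text
t: 7.37
eef_pos: [554.2, -209.0, 178.1]
tcp_rot: [-1.573, 0.001, -1.688]
ft_force: [-0.5, 0.5, 0.9]
opening: 0.008
```

```bash
python3 - <<'E'
from h import *
import cv2
plan(-1,-171,160)
cv2.imwrite("pics/side5.png",cv2.resize(cv2.cvtColor(optics.read_camera("side"),cv2.COLOR_RGB2BGR)[175:325,220:380],None,fx=4,fy=4,interpolation=cv2.INTER_CUBIC))
cv2.imwrite("pics/wrist5.png",cv2.cvtColor(optics.read_camera("wrist"),cv2.COLOR_RGB2BGR))
plan(-1,-171,160)
E
```

```text
t 7.37 at F [  -1.1 -170.7  178.1] rpy [-1.573e+00  1.000e-03 -1.688e+00] f [-0.5  0.5  0.9] slide [0.0003 0.0181 0.0001] dr [ 0.002 -0.001 -0.001]
t 7.47 at F [  -0.8 -170.   178.7] rpy [-1.573e+00  1.000e-03 -1.686e+00] f [ 0.7 -0.4  0.2] slide [ 0.001   0.0187 -0.0001] dr [ 0.002  0.001 -0.001]
```

View pics/side5.png

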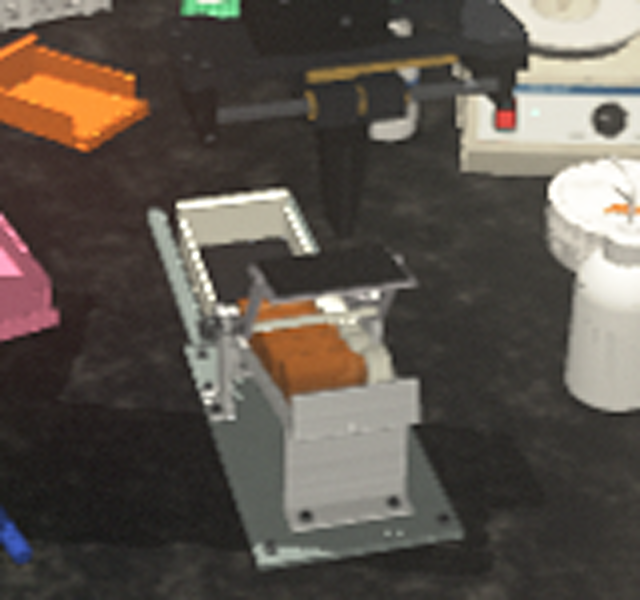

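View pics/wrist5.png

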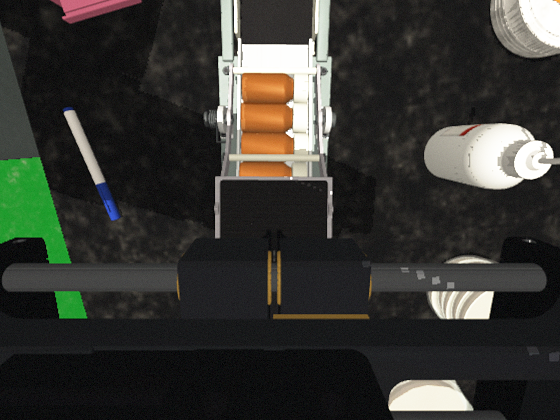

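The side view shows the shut fingertips above the thumb plate, tip at crop (342,232) with the plate centre at (335,265). The wrist view shows them centred in x (tip col ~274, plate cols 218-331). Now I press.

Request:
drive_tool([
  {"slide": [0,0.012,0],"dr": [0,0,0],"fingers": 0.0},
  {"slide": [0,0.02,0],"dr": [0,0,0],"fingers": 0.0},
  {"slide": [0,0.026,0],"dr": [0,0,0],"fingers": 0.0},
  {"slide": [0,0.026,0],"dr": [0,0,0],"fingers": 0.0},
])

```text
t: 7.8
eef_pos: [554.5, -208.4, 152.6]
tcp_rot: [-1.572, 0.001, -1.686]
ft_force: [-1.1, -0.1, -0.6]
opening: 0.001
```

Request:
drive_tool([
  {"slide": [0,0.006,0],"dr": [0,0,0],"fingers": 0.0},
  {"slide": [0,0.012,0],"dr": [0,0,0],"fingers": 0.0},
  {"slide": [0,0.018,0],"dr": [0,0,0],"fingers": 0.0},
  {"slide": [0,0.024,0],"dr": [0,0,0],"fingers": 0.0},
  {"slide": [0,0.03,0],"dr": [0,0,0],"fingers": 0.0},
])

```text
t: 8.22
eef_pos: [555.6, -210.6, 124.1]
tcp_rot: [-1.568, -0.003, -1.686]
ft_force: [-2.0, -12.2, 15.2]
opening: 0.008
```

Friction is dragging the tip (12 N toward −y). I follow the plate's arc toward −y while going down.

Request:
drive_tool([
  {"slide": [0.003,0.002,0],"dr": [0,0,0],"fingers": 0.0},
  {"slide": [0.006,0.004,0],"dr": [0,0,0],"fingers": 0.0},
  {"slide": [0.008,0.006,0],"dr": [0,0,0],"fingers": 0.0},
])

```text
t: 8.47
eef_pos: [553.8, -217.0, 117.2]
tcp_rot: [-1.571, 0.001, -1.687]
ft_force: [1.4, 1.7, 3.8]
opening: 0.005
```

```bash
python3 - <<'E'
from h import *
import cv2
cv2.imwrite("pics/side6.png",cv2.resize(cv2.cvtColor(optics.read_camera("side"),cv2.COLOR_RGB2BGR)[175:325,220:380],None,fx=4,fy=4,interpolation=cv2.INTER_CUBIC))
plan(-1,-171,112)
E
```

```text
t 8.52 at F [  -0.6 -178.9  116.8] rpy [-1.571e+00  1.000e-03 -1.687e+00] f [1.3 0.1 4. ] slide [-0.0079  0.0048 -0.0004] dr [ 0.    -0.    -0.001]
```

View pics/side6.png

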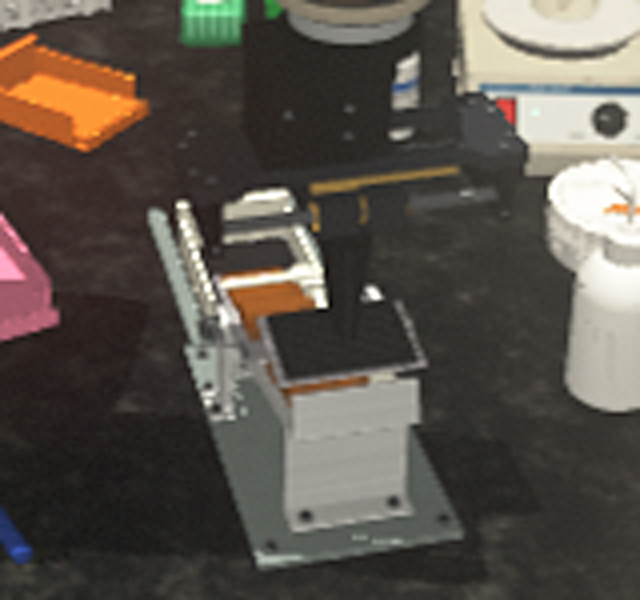

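The gate is up and the vials are moving. I press the last few mm to the stop.

Request:
drive_tool([
  {"slide": [0.002,0.0025,0],"dr": [0,0,0],"fingers": 0.0},
  {"slide": [0.002,0.0035,0],"dr": [0,0,0],"fingers": 0.0},
])

```text
t: 8.68
eef_pos: [553.6, -219.2, 114.0]
tcp_rot: [-1.571, 0.0, -1.687]
ft_force: [-1.1, 0.9, 13.4]
opening: 0.004
```

13 N at z 114: that is the stop. I hold for about 2 s.

Request:
drive_tool([
  {"slide": [0,0,0],"dr": [0,0,0],"fingers": 0.0},
  {"slide": [0,0,0],"dr": [0,0,0],"fingers": 0.0},
  {"slide": [0,0,0],"dr": [0,0,0],"fingers": 0.0},
  {"slide": [0,0,0],"dr": [0,0,0],"fingers": 0.0},
  {"slide": [0,0,0],"dr": [0,0,0],"fingers": 0.0},
])

```text
t: 9.1
eef_pos: [553.6, -219.1, 114.3]
tcp_rot: [-1.57, -0.0, -1.687]
ft_force: [-0.9, 1.0, 7.9]
opening: 0.007
```

Request:
drive_tool([
  {"slide": [0,0,0],"dr": [0,0,0],"fingers": 0.0},
  {"slide": [0,0,0],"dr": [0,0,0],"fingers": 0.0},
  {"slide": [0,0,0],"dr": [0,0,0],"fingers": 0.0},
  {"slide": [0,0,0],"dr": [0,0,0],"fingers": 0.0},
  {"slide": [0,0,0],"dr": [0,0,0],"fingers": 0.0},
])

```text
t: 9.52
eef_pos: [553.6, -219.1, 114.3]
tcp_rot: [-1.57, -0.0, -1.687]
ft_force: [0.1, 1.1, 7.3]
opening: 0.005
```

Request:
drive_tool([
  {"slide": [0,0,0],"dr": [0,0,0],"fingers": 0.0},
  {"slide": [0,0,0],"dr": [0,0,0],"fingers": 0.0},
  {"slide": [0,0,0],"dr": [0,0,0],"fingers": 0.0},
  {"slide": [0,0,0],"dr": [0,0,0],"fingers": 0.0},
  {"slide": [0,0,0],"dr": [0,0,0],"fingers": 0.0},
])

```text
t: 9.93
eef_pos: [553.6, -219.1, 114.3]
tcp_rot: [-1.57, -0.0, -1.687]
ft_force: [-0.8, 0.8, 7.8]
opening: 0.004
```

Request:
drive_tool([
  {"slide": [0,0,0],"dr": [0,0,0],"fingers": 0.0},
  {"slide": [0,0,0],"dr": [0,0,0],"fingers": 0.0},
  {"slide": [0,0,0],"dr": [0,0,0],"fingers": 0.0},
  {"slide": [0,0,0],"dr": [0,0,0],"fingers": 0.0},
  {"slide": [0,0,0],"dr": [0,0,0],"fingers": 0.0},
])

```text
t: 10.35
eef_pos: [553.6, -219.1, 114.3]
tcp_rot: [-1.57, -0.0, -1.687]
ft_force: [-0.5, 1.3, 7.0]
opening: 0.006
```

```bash
python3 - <<'E'
from h import *
import cv2
cv2.imwrite("pics/side7.png",cv2.resize(cv2.cvtColor(optics.read_camera("side"),cv2.COLOR_RGB2BGR)[175:325,220:380],None,fx=4,fy=4,interpolation=cv2.INTER_CUBIC))
cv2.imwrite("pics/wrist7.png",cv2.cvtColor(optics.read_camera("wrist"),cv2.COLOR_RGB2BGR))
plan(-1,-171,112)
E
```

```text
t 10.45 at F [  -0.5 -180.7  114.3] rpy [-1.57  -0.    -1.687] f [-0.6  0.7  6.6] slide [-0.0097  0.0023 -0.0005] dr [-0.  0.  0.]
```

View pics/side7.png

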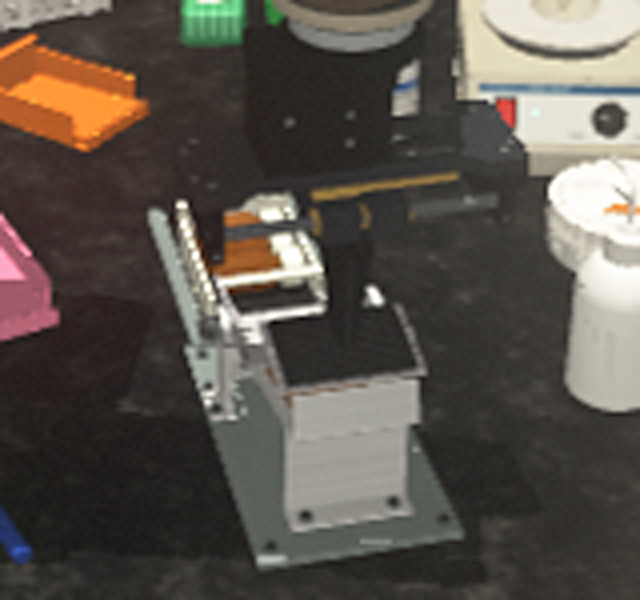

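View pics/wrist7.png

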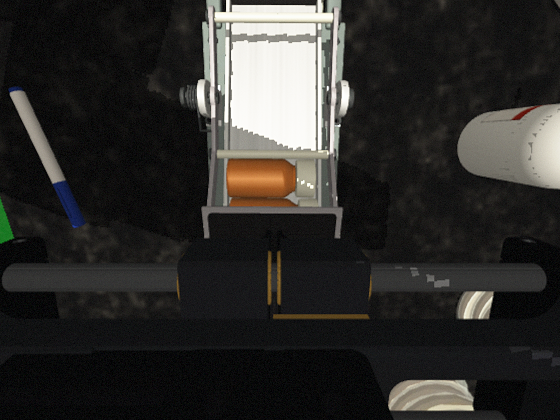

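The three vials are out in the tray, and the last two are held by the retaining bar (wrist (265,178)). I release with a quick straight lift.

Request:
drive_tool([
  {"slide": [0,-0.04,0],"dr": [0,0,0],"fingers": 0.0},
  {"slide": [0,-0.08,0],"dr": [0,0,0],"fingers": 0.0},
  {"slide": [0.03,-0.11,0],"dr": [0,0,0],"fingers": 0.0},
  {"slide": [0.07,-0.12,0],"dr": [0,0,0],"fingers": 0.0},
  {"slide": [0.1,-0.12,0],"dr": [0,0,0],"fingers": 0.0},
])

```text
t: 10.87
eef_pos: [542.4, -320.5, 237.2]
tcp_rot: [-1.567, -0.003, -1.686]
ft_force: [0.7, -1.2, -0.1]
opening: 0.002
```

Request:
drive_tool([
  {"slide": [0,0,0],"dr": [0,0,0],"fingers": 0.0},
  {"slide": [0,0,0],"dr": [0,0,0],"fingers": 0.0},
  {"slide": [0,0,0],"dr": [0,0,0],"fingers": 0.0},
  {"slide": [0,0,0],"dr": [0,0,0],"fingers": 0.0},
  {"slide": [0,0,0],"dr": [0,0,0],"fingers": 0.0},
])

```text
t: 11.28
eef_pos: [542.2, -317.2, 233.6]
tcp_rot: [-1.571, 0.001, -1.686]
ft_force: [1.0, -0.6, 0.6]
opening: 0.006
```

Request:
drive_tool([
  {"slide": [0,0,0],"dr": [0,0,0],"fingers": 0.0},
  {"slide": [0,0,0],"dr": [0,0,0],"fingers": 0.0},
  {"slide": [0,0,0],"dr": [0,0,0],"fingers": 0.0},
  {"slide": [0,0,0],"dr": [0,0,0],"fingers": 0.0},
  {"slide": [0,0,0],"dr": [0,0,0],"fingers": 0.0},
])

```text
t: 11.7
eef_pos: [542.1, -318.2, 234.0]
tcp_rot: [-1.571, 0.0, -1.687]
ft_force: [-0.0, -0.3, 0.6]
opening: 0.001
```

```bash
python3 - <<'E'
from h import *
import cv2
cv2.imwrite("pics/side8.png",cv2.resize(cv2.cvtColor(optics.read_camera("side"),cv2.COLOR_RGB2BGR)[175:325,220:380],None,fx=4,fy=4,interpolation=cv2.INTER_CUBIC))
a=cv2.cvtColor(optics.read_camera("top"),cv2.COLOR_RGB2BGR)
cv2.imwrite("pics/topfull8.png",a)
cv2.imwrite("pics/top8.png",cv2.resize(a[160:250,210:405],None,fx=4,fy=4,interpolation=cv2.INTER_CUBIC))
plan(-1,-171,112)
E
```

```text
t 11.8 at F [  -0.4 -280.7  234. ] rpy [-1.571  0.    -1.687] f [-0.2 -0.  -0.3] slide [-0.1097  0.122  -0.0005] dr [-0.  0. -0.]
```

View pics/side8.png

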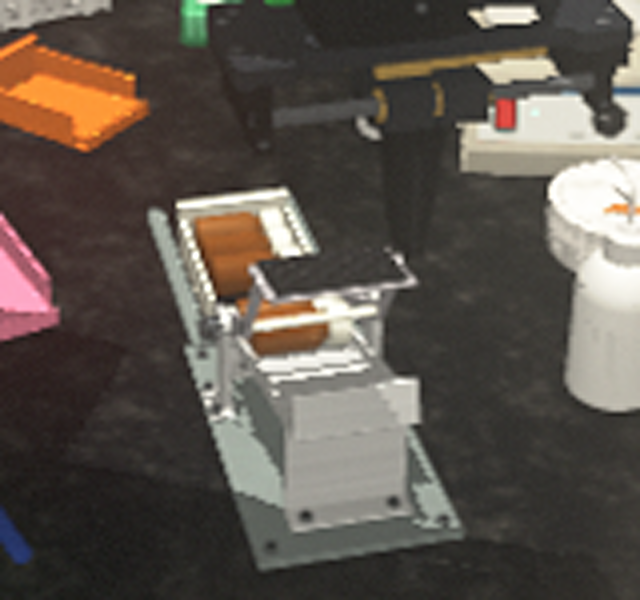

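View pics/top8.png

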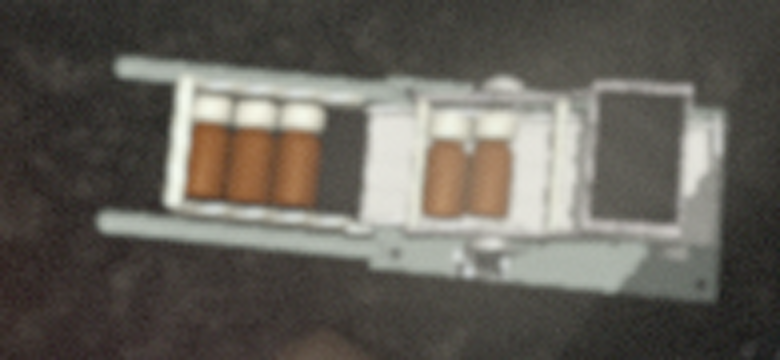

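```bash
python3 - <<'E'
import cv2,numpy as np
a=cv2.imread("pics/top4.png",0).astype(float);b=cv2.imread("pics/top8.png",0).astype(float)
for y in (110,140,170):
    for im in (a,b):
        g=np.diff(im[y-8:y+8,140:200].mean(0)); g=np.clip(g,0,None); print(y, round(140+(g*np.arange(len(g)))[g>g.max()*.3].sum()/g[g>g.max()*.3].sum(),2))
E
```

```text
110 174.59
110 173.24
140 171.01
140 170.26
170 168.06
170 166.59
```

View pics/topfull8.png

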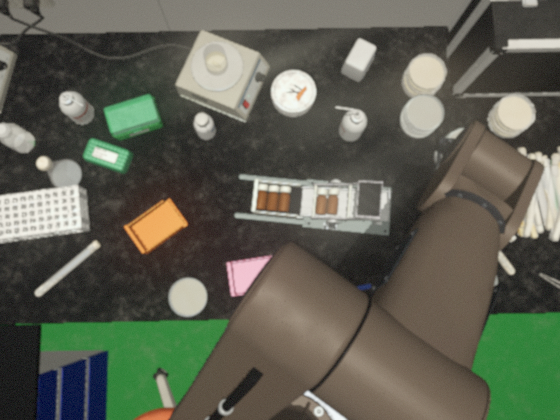

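```bash
python3 -c "
from cell import env
print(env.job_done()); print(env.state()['t'])"
```

```text
the job is handed in; nothing more can be done
None
the job is handed in; nothing more can be done
```

The job is done and handed in at about 12 s. I pushed the tray back between its guide arms and pressed the thumb plate once to its stop, holding it there for about 2 s. I then let the plate spring back.

**Last checks:**
- **Vials:** the last top and side views show three vials in the tray and the last two closed up behind the lowered gate.
- **Rocker:** it is back at rest, and the robot is clear with about 0 N at the wrist.
- **Press:** at the stop the plate held steady at 7–8 N, with a 13 N reading on arrival. Friction took it to about 19 N partway down, until I followed the plate's arc toward −y.
- **Surroundings:** the things standing around looked undisturbed in the last top view. The arm hid the marker and part of the pink tray in that view.

**What did not quite agree:**
- **Tray position:** two pushes hit the same hard stop, at 14–16 N against 1–3 N while sliding. The top camera put the end wall at about y +106 mm, where 103 mm is expected. I took that as calibration and edge error.
- **Tray shift:** after the vials rolled in, the wall appeared about 0.5–1 mm farther out. I left it, so as not to touch the tray again after the press.

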